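# Throw the interlocked lever bank

## Task

Switch the studio's air supply bank on: throw all three levers away from you, each fully home against its stop. The levers are interlocked and only one order is permitted, which changes from time to time and is shown nowhere; find by feel which lever is free to go next, never force one that is blocked and never lean hard on one that is home. Leave the jar, the cup and the marker round the bank where they stand.

Things in the scene. Friction and masses are not known exactly. Their poses are not given: they have to be found in the camera images.
- bank: grey steel box fixed on the table, 150 (x) x 270 (y) x 80 mm high, foot plate 170 x 290 x 8 mm. Origin: centre of its underside; z up, x is the way the levers are thrown (away from the robot, turned by the bank's yaw), y left. Three equal levers stand out of its top at y = +85, 0, -85 mm, pivots at x = 0, z = 55 mm, along y. Pressing box or levers with over 20 N breaks it
- lever_left (a joint): angle of the left lever (y = +85 mm), rad: 0 leaning to the robot, 0.70 home at its hard stop (counts from 0.63). Moves at about 2 to 4 N on the grip, stays where left. A blocked lever has a little play, then stops hard at about 0.08 to 0.16
- lever_middle (a joint): the same for the middle lever (y = 0). One lever is free at the start; when it is home a second comes free, and when that is home the last. A lever thrown less than about 85 per cent frees nothing. The order may be any of the six, drawn anew each time
- lever_right (a joint): the same for the right lever (y = -85 mm)
- grip_left (a point): centre of the left lever's black round grip, 92.5 mm from the pivot; moves with the lever. The grip is 24 mm thick (waist 21), from 65 to 120 mm from the pivot, on a 12 mm steel stem. At 0 the lever leans 0.35 rad from upright: grip centre 32 mm before and 87 mm above the pivot, top end about 52 mm before; home it leans as far the other way
- grip_middle (a point): the same for the middle lever
- grip_right (a point): the same for the right lever
- paint_jar: white and pink lidded paint jar, 54 mm across, 62 mm high, standing to the left of the bank; origin at the centre of its underside. Bystander
- paper_cup: white paper cup, 56 mm across, 58 mm high, standing to the right of the bank; origin at the centre of its underside. Bystander
- marker: white marker with black cap, 17 mm thick and about 140 mm long, lying on the table in front of the bank; origin at its underside's centre. Bystander

How it is judged:
By the outcome, as a careful person would: the job done as asked, in the order asked, and still so for the second after the job is handed in, with the robot touching nothing.
It also fails if it takes over 58 s, if anything falls off the work surface, if the arm or the gripper's body presses on something with over 40 N, if the wrist force passes 120 N, or if a joint passes its speed limit or range.

## Robot

A 6-joint arm with a two-finger parallel gripper is mounted at the origin on a cart in front of the work surface, level with it; the furniture and walls round the work are solid. World frame = base frame: x ahead of the robot, y to its left, z up, the work surface at z = 0. Lengths are in m, angles in rad, forces in N, time in s.
With the tool pointing down it reaches from about 0.325 to 0.9 m from the base axis. Payload 6.1 kg.
Tool frame: the origin (TCP) lies midway between the tips of the shut fingers; the grasp point (between the pads) lies 19 mm behind it; z points along the fingers, y is the line along which they close (so a half turn about z gives the same grasp; the last joint's range is limited). The gripper opens to 87 mm and grips with 3 to 60 N. Pads are 19 mm wide; open, the fingers measure 117 mm over their backs; the gripper's body (75 mm by 190 mm) begins 51 mm behind the grasp point.
Start: joints at [1.085, 0.22, 1.526, -0, 1.395, -0.126], TCP at [0.22, 0.585, 0.201] pointing down, gripper open.
Joint ranges: [-2.98, 2.98], [-0.91, 2.08], [0.09, 2.57], [-1.24, 4.39], [0.2, 2.65], [-2.68, 2.68]. Speed limits (rad/s): [2.57, 2.57, 3.01, 3.14, 3.14, 3.14].

## Interface

Orientations are given as a unit quaternion [w, x, y, z].
In Python, from station import r gives the robot as it stands. The module is installed in compiled form; this text tells all that it offers.
- The arm moves only by the tool apply_moves, never from a script. Its argument "increments" is a list that holds one entry, the list of rows, each a list of 7 numbers: the turn, a rotation vector about the tool's x, y, z in rad, then the shift along the tool's x, y, z in units of 30 mm (1.0 is 30 mm), then the gripper command: -1 is shut, 1 is fully open, values between are in proportion. A call has 1 to 20 rows; each row is the pose to reach, as a shift and turn from the pose commanded when the call began, along the tool's axes at that moment; what a row does not reach only later rows make up. A row lasts 1/12 s, in which the tool goes at most 41.7 mm and 7.16 degrees, less where a joint would pass 70% of its speed; a pose out of reach is approached as far as the arm can. A call with a gripper value outside its range is refused whole. The fingers move at their own pace and stop on an object; "newtons" is the grip in N (left out, the last holds). Time passes only in rows, so rows that repeat a pose let the fingers close. It gives the time, the measured TCP pose, the force, the opening and the grip force at its end, in the units of the state.
- r.get_obs(): the state, without advancing time (a new reading comes with each control period).
- r.capture(name): name is "scene" or "side" or "wrist"; returns (picture, depth): 420x560x3 uint8, blue, green, red; 420x560 float32, m along the optical axis (not along the pixel's ray), 0 where there is no reading.
- r.camera_model(name): a dict with "K" (3x3 intrinsics, pixels), "R" (3x3) and "t" (3): a world point X has camera coordinates R X + t; the wrist camera has in their place "mount" (4x4, takes a point from camera to tool coordinates, whose origin is the TCP and whose axes are the flange's). Camera axes: x right, y down, z forward; pixel columns grow to the right and rows downward; lengths in m; the calibration is good to about 2 mm. The wrist camera is an equidistant fisheye: a pixel r from the principal point sees the ray r / f radians off the axis. A picture is of the moment at which its call begins: read the wrist's pose just before it. camera_model takes no time and is no camera call.
- r.job_done(): hands the job in; it is judged then, once.
The state is a dict: "time": time; "q": joint angles; "qvel": joint speeds; "joint_efforts": joint torques, N m; "tcp_pos": TCP position; "tcp_rot": TCP orientation; "wrist_force": force on the tool from outside, world axes, zero at the start; "moment": the same for the moment, N m; "finger_gap": finger opening in m; "finger_force": force on a finger pad.
Only numpy, scipy, OpenCV 4.12 (cv2) and the standard library are available. Lean on these libraries where they do the work, as an engineer would, in place of code of your own. Each camera call takes 0.05 s, during which the arm holds its last target. There are 200 camera calls.

## Working session

There is one attempt and no reset: what is moved stays moved. The work goes in short steps, Python scripts to look and compute and a tool call to move; the robot and the scene stay as the last step left them, time stands still between calls to the robot, and variables do not carry over. Pictures are saved under pics/ and viewed, at most 10 in all, crops included, and the job is handed in when it is done.

Besides the shell and the picture viewer there is one more tool, called after "Call:" as name(argument=value, ...) on one line, values as JSON. apply_moves: Moves the arm, as the interface text tells. Its arguments: {"type":"object","properties":{"increments":{"type":"array"},"newtons":{"type":"number"}},"required":["increments"]}

```bash
mkdir -p pics; python3 - <<'E'
from station import r
import cv2,numpy as np
o=r.get_obs();print({k:np.round(v,3) for k,v in o.items()})
for n in("scene","side"):
    p,d=r.capture(n);cv2.imwrite(f"pics/{n}.png",p);np.save(n+"_d.npy",d);m=r.camera_model(n);print(n,{k:np.round(v,3).tolist() for k,v in m.items()})
E
```

```text
{'time': np.float64(0.0), 'q': array([ 1.085,  0.221,  1.528, -0.   ,  1.395, -0.126]), 'qvel': array([ 0.   ,  0.001,  0.   , -0.001, -0.001,  0.001]), 'joint_efforts': array([ 1.0000e-03, -4.9460e+01, -3.8738e+01,  7.0000e-02,  5.7000e-02,
       -0.0000e+00]), 'tcp_pos': array([0.22 , 0.584, 0.2  ]), 'tcp_rot': array([-0.   ,  0.179,  0.984, -0.001]), 'wrist_force': array([-0.173, -0.102,  0.226]), 'moment': array([ 0.038,  0.015, -0.041]), 'finger_force': np.float64(0.0), 'finger_gap': np.float64(0.087)}
scene {'K': [[380.727, 0.0, 277.027], [0.0, 380.727, 209.414], [0.0, 0.0, 1.0]], 'R': [[-0.508, -0.861, 0.011], [-0.422, 0.238, -0.875], [0.751, -0.449, -0.484]], 't': [0.353, 0.305, 0.575]}
side {'K': [[463.202, 0.0, 279.708], [0.0, 463.202, 213.533], [0.0, 0.0, 1.0]], 'R': [[0.967, -0.255, 0.021], [-0.109, -0.483, -0.869], [0.232, 0.838, -0.494]], 't': [-0.455, 0.189, 1.054]}
```

View pics/scene.png

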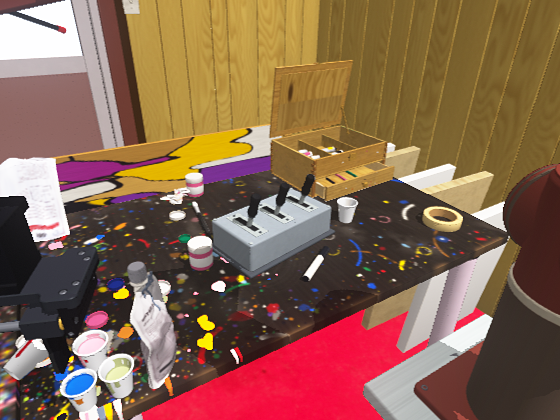

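View pics/side.png

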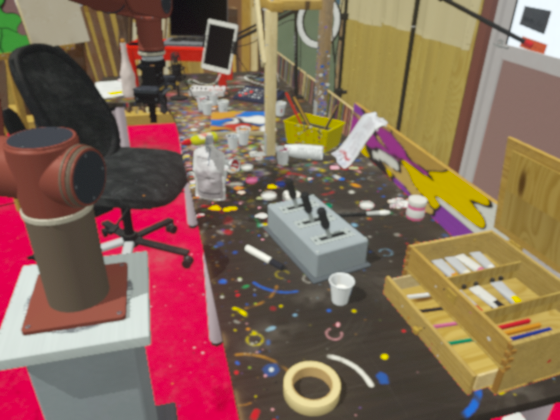

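The scene view shows the bank with its top around (270,220) and grips near (254,205), (283,192) and (309,183). The jar is at (201,252), the cup at (347,209) and the marker at (314,267). The side view shows the bank at (315,235). Next I'll measure the bank's top face and the grips from depth.

```bash
cat > h.py <<'E'
import numpy as np,cv2
from station import r
def cloud(n,d):
    m=r.camera_model(n);K,R,t=[np.array(m[k]) for k in("K","R","t")]
    v,u=np.mgrid[:420,:560];c=np.stack([(u-K[0,2])/K[0,0]*d,(v-K[1,2])/K[1,1]*d,d],-1)
    return (c-t)@R
E
python3 - <<'E'
from h import *
for n,(u0,v0,u1,v1) in(("scene",(205,165,335,280)),("side",(262,185,372,282))):
    d=np.load(n+"_d.npy");P=cloud(n,d);I=cv2.imread(f"pics/{n}.png").astype(int)
    roi=np.zeros(d.shape,bool);roi[v0:v1,u0:u1]=1;roi&=d>0
    g=I.max(2)
    z=P[...,2]
    top=roi&(z>.074)&(z<.087)&(g>90)
    q=P[top];(c,s,a)=cv2.minAreaRect(q[:,:2].astype(np.float32));print(n,"top",np.round(c,4),np.round(s,3),a,np.median(q[:,2]),len(q))
    b=roi&(z>.1)&(z<.2)&(g<70)
    k,l,st,ce=cv2.connectedComponentsWithStats(b.astype(np.uint8))
    for i in range(1,k):
        if st[i,4]>20:
            w=P[l==i];print(" grip",st[i,4],np.round(ce[i]),np.round(np.median(w,0),3),np.round(np.percentile(w,5,axis=0),3),np.round(np.percentile(w,95,axis=0),3))
d=np.load("scene_d.npy");P=cloud("scene",d)
for nm,(u,v) in dict(jar=(201,255),cup=(346,213),mark=(314,267),mk0=(307,277),mk1=(321,258)).items():print(nm,np.round(P[v,u],3))
E
```

```text
scene top [ 0.63   -0.0071] [0.218 0.49 ] 29.2736873626709 0.08013166262588758 2988
 grip 162 [307. 185.] [ 0.564 -0.007  0.145] [ 0.554 -0.016  0.116] [ 0.577 -0.002  0.168]
 grip 193 [282. 194.] [0.548 0.076 0.147] [0.537 0.064 0.118] [0.56  0.081 0.169]
 grip 208 [254. 205.] [0.53  0.159 0.15 ] [0.521 0.147 0.117] [0.542 0.164 0.17 ]
side top [0.5829 0.0768] [0.15  0.274] 12.487970352172852 0.08026264217950474 2617
 grip 74 [291. 190.] [0.538 0.145 0.142] [0.526 0.141 0.122] [0.547 0.15  0.157]
 grip 111 [306. 201.] [0.552 0.063 0.148] [0.543 0.058 0.122] [0.562 0.069 0.17 ]
 grip 111 [323. 218.] [ 0.568 -0.021  0.145] [ 0.558 -0.025  0.122] [ 0.579 -0.017  0.168]
jar [0.553 0.28  0.043]
cup [ 0.555 -0.135  0.034]
mark [0.421 0.066 0.016]
mk0 [0.401 0.098 0.015]
mk1 [0.441 0.031 0.016]
```

```bash
python3 - <<'E'
from h import *
A=np.array([.22,.585]);B=np.array([.477,.141])
for n in("scene","side"):
    P=cloud(n,np.load(n+"_d.npy")).reshape(-1,3)
    t=np.clip((P[:,:2]-A)@(B-A)/((B-A)@(B-A)),0,1)
    D=np.linalg.norm(P[:,:2]-A-t[:,None]*(B-A),axis=1)
    for lo in np.arange(.1,.5,.05):
        k=(D<.16)&(P[:,2]>lo)&(P[:,2]<lo+.05)
        if k.sum():print(n,round(lo,2),k.sum(),np.round(np.percentile(P[k],[5,50,95],axis=0),2).tolist())
import numpy as np
o=r.get_obs();from scipy.spatial.transform import Rotation as R
q=o["tcp_rot"];M=R.from_quat(np.roll(q,-1)).as_matrix()
print(np.round(M.T@(np.array([.477,.141,.2])-o["tcp_pos"])/.03,2), np.degrees(np.arctan2(M[1,1],M[0,1])))
E
```

```text
scene 0.1 1511 [[0.31, 0.08, 0.1], [0.34, 0.43, 0.13], [0.55, 0.46, 0.15]]
scene 0.15 842 [[0.33, 0.07, 0.15], [0.35, 0.44, 0.17], [0.54, 0.45, 0.2]]
scene 0.2 557 [[0.19, 0.43, 0.2], [0.2, 0.54, 0.23], [0.36, 0.55, 0.25]]
scene 0.25 723 [[0.16, 0.49, 0.25], [0.19, 0.53, 0.29], [0.21, 0.55, 0.3]]
scene 0.3 6370 [[0.15, 0.49, 0.3], [0.18, 0.53, 0.33], [0.22, 0.56, 0.34]]
scene 0.35 2259 [[0.18, 0.53, 0.35], [0.2, 0.54, 0.37], [0.23, 0.55, 0.39]]
side 0.1 758 [[0.32, 0.06, 0.1], [0.37, 0.41, 0.13], [0.56, 0.45, 0.15]]
side 0.15 358 [[0.33, 0.06, 0.15], [0.37, 0.42, 0.16], [0.55, 0.45, 0.19]]
side 0.2 149 [[0.19, 0.43, 0.2], [0.23, 0.54, 0.23], [0.36, 0.63, 0.25]]
side 0.25 239 [[0.17, 0.5, 0.25], [0.21, 0.53, 0.28], [0.25, 0.63, 0.3]]
side 0.3 734 [[0.16, 0.49, 0.3], [0.21, 0.53, 0.33], [0.27, 0.65, 0.35]]
side 0.35 441 [[0.18, 0.53, 0.35], [0.21, 0.54, 0.38], [0.25, 0.58, 0.4]]
side 0.4 440 [[0.19, 0.54, 0.4], [0.22, 0.55, 0.43], [0.25, 0.57, 0.45]]
side 0.45 489 [[0.18, 0.54, 0.45], [0.22, 0.55, 0.47], [0.25, 0.57, 0.5]]
[-1.323e+01 -1.082e+01  1.000e-02] 69.38534566726531
```

Call:
apply_moves(increments=[[[0,0,0,0,0,-1.3,-1],[0,0,0,0,0,-2.6,-1],[0,0,0,0,0,-3.9,-1],[0,0,0,0,0,-4.4,-1],[0,0,-0.1,-1,-0.8,-4.4,-1],[0,0,-0.2,-2,-1.6,-4.4,-1],[0,0,-0.3,-3,-2.4,-4.4,-1],[0,0,-0.4,-4,-3.3,-4.4,-1],[0,0,-0.5,-5,-4.1,-4.4,-1],[0,0,-0.573,-6,-4.9,-4.4,-1],[0,0,-0.573,-7,-5.7,-4.4,-1],[0,0,-0.573,-8,-6.5,-4.4,-1],[0,0,-0.573,-9,-7.4,-4.4,-1],[0,0,-0.573,-10,-8.2,-4.4,-1],[0,0,-0.573,-11,-9,-4.4,-1],[0,0,-0.573,-12,-9.8,-4.4,-1],[0,0,-0.573,-13.2,-10.8,-4.4,-1],[0,0,-0.573,-13.2,-10.8,-4.4,-1],[0,0,-0.573,-13.2,-10.8,-4.4,-1],[0,0,-0.573,-13.2,-10.8,-4.4,-1]]], newtons=20)

```text
time: 1.77
tcp_pos: [0.4763, 0.1423, 0.3324]
tcp_rot: [-0.001, -0.106, 0.994, 0.0]
wrist_force: [-1.0, 0.0, 0.2]
finger_gap: -0.0001
finger_force: 0.0
```

Call:
apply_moves(increments=[[[0,0,0,0,0,1.3,-1],[0,0,0,0,0,2.6,-1],[0,0,0,0,0,3.9,-1],[0,0,0,0,0,5.2,-1],[0,0,0,0,0,6.2,-1],[0,0,0,0,0,6.9,-1],[0,0,0,0,0,6.9,-1],[0,0,0,0,0,6.9,-1]]])

```text
time: 2.43
tcp_pos: [0.4751, 0.1437, 0.1252]
tcp_rot: [-0.001, -0.108, 0.994, 0.0]
wrist_force: [-0.6, -0.4, 1.4]
finger_gap: 0.0003
finger_force: 0.0
```

```bash
cat > s.py <<'E'
from h import *
o=r.get_obs();a=np.radians(12.2);p=o["tcp_pos"];f=o["wrist_force"]
c,s=np.cos(a),np.sin(a);M=np.array([[c,s],[-s,c]])
print(round(float(o["time"]),2),"bank xy mm",np.round(1000*M@(p[:2]-[.583,.077]),1),"z",round(1000*p[2],1),"F",np.round(M@f[:2],1),round(f[2],1))
E
python3 s.py; python3 - <<'E'
from h import *
p,d=r.capture("scene");cv2.imwrite("pics/a.png",cv2.resize(p[120:300,160:400],None,fx=3,fy=3))
E
```

```text
2.43 bank xy mm [-91.4  88. ] z 125.2 F [-0.7 -0.2] 1.4
```

View pics/a.png

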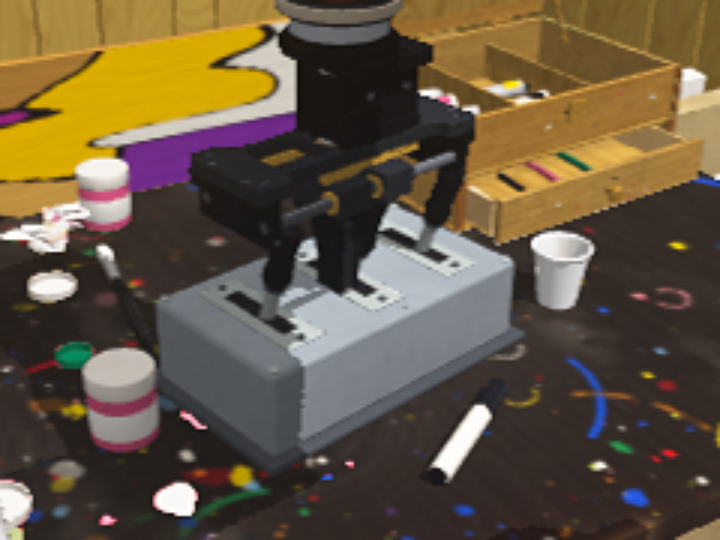

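Call:
apply_moves(increments=[[[0,0,0,-0.3,-0.1,0,-1],[0,0,0,-0.6,-0.1,0,-1],[0,0,0,-0.9,-0.1,0,-1],[0,0,0,-1.0,-0.1,0,-1],[0,0,0,-1.1,-0.1,0,-1],[0,0,0,-1.2,-0.1,0,-1],[0,0,0,-1.2,-0.1,0,-1]]])

```text
time: 3.07
tcp_pos: [0.5125, 0.147, 0.1258]
tcp_rot: [-0.0, -0.106, 0.994, 0.0]
wrist_force: [-0.5, -1.0, -0.0]
finger_gap: 0.0003
finger_force: 0.3
```

```bash
python3 s.py
```

```text
3.07 bank xy mm [-54.1  83.3] z 125.8 F [-0.7 -0.9] -0.0
```

Call:
apply_moves(increments=[[[0,0,0,-0.07,0,0,-1],[0,0,0,-0.14,0,0,-1],[0,0,0,-0.2,0,0,-1]]])

```text
time: 3.32
tcp_pos: [0.518, 0.1483, 0.1258]
tcp_rot: [-0.0, -0.106, 0.994, 0.0]
wrist_force: [-4.1, -0.1, 2.2]
finger_gap: 0.0006
finger_force: 1.8
```

```bash
python3 s.py
```

```text
3.32 bank xy mm [-48.5  83.4] z 125.8 F [-4.   0.7] 2.2
```

Call:
apply_moves(increments=[[[0,0,0,-0.07,0,0,-1],[0,0,0,-0.14,0,0,-1],[0,0,0,-0.2,0,0,-1]]])

```text
time: 3.57
tcp_pos: [0.5244, 0.1496, 0.1259]
tcp_rot: [0.0, -0.106, 0.994, 0.0]
wrist_force: [-2.1, -0.4, 2.5]
finger_gap: 0.0003
finger_force: 1.6
```

```bash
python3 s.py
```

```text
3.57 bank xy mm [-42.   83.4] z 125.9 F [-2.1  0.1] 2.5
```

Call:
apply_moves(increments=[[[0,0,0,-0.07,0,0,-1],[0,0,0,-0.14,0,0,-1],[0,0,0,-0.14,0,0,-1]]])

```text
time: 3.82
tcp_pos: [0.5288, 0.1505, 0.1259]
tcp_rot: [0.0, -0.106, 0.994, 0.0]
wrist_force: [-1.9, -0.4, 1.7]
finger_gap: 0.0006
finger_force: 0.9
```

```bash
python3 s.py
```

```text
3.82 bank xy mm [-37.4  83.3] z 125.9 F [-1.9 -0. ] 1.7
```

Call:
apply_moves(increments=[[[0,0,0,-0.07,0,0,-1],[0,0,0,-0.14,0,0,-1],[0,0,0,-0.14,0,0,-1]]])

```text
time: 4.07
tcp_pos: [0.5328, 0.1514, 0.1259]
tcp_rot: [0.0, -0.106, 0.994, 0.0]
wrist_force: [-1.9, -0.1, 1.6]
finger_gap: 0.0006
finger_force: 0.9
```

```bash
python3 s.py
```

```text
4.07 bank xy mm [-33.3  83.3] z 125.9 F [-1.9  0.3] 1.6
```

Call:
apply_moves(increments=[[[0,0,0,-0.07,0,0,-1],[0,0,0,-0.14,0,0,-1],[0,0,0,-0.2,0,0,-1],[0,0,0,-0.2,0,0,-1]]])

```text
time: 4.4
tcp_pos: [0.5387, 0.1526, 0.126]
tcp_rot: [0.0, -0.106, 0.994, 0.0]
wrist_force: [-1.9, 1.2, 0.8]
finger_gap: 0.0006
finger_force: 0.8
```

```bash
python3 s.py
```

```text
4.4 bank xy mm [-27.3  83.3] z 126.0 F [-1.6  1.6] 0.8
```

Call:
apply_moves(increments=[[[0,0,0,-0.12,0,0,-1],[0,0,0,-0.24,0,0,-1],[0,0,0,-0.36,0,0,-1],[0,0,0,-0.48,0,0,-1],[0,0,0,-0.6,0,0,-1],[0,0,0,-0.6,0,0,-1]]])

```text
time: 4.9
tcp_pos: [0.5566, 0.1564, 0.1258]
tcp_rot: [0.0, -0.106, 0.994, -0.0]
wrist_force: [-0.9, 0.1, 0.7]
finger_gap: 0.0003
finger_force: 0.4
```

```bash
python3 s.py
```

```text
4.9 bank xy mm [-9.  83.2] z 125.8 F [-0.9  0.3] 0.7
```

Call:
apply_moves(increments=[[[0,0,0,-0.07,0,0,-1],[0,0,0,-0.14,0,0,-1],[0,0,0,-0.2,0,0,-1]]])

```text
time: 5.15
tcp_pos: [0.5617, 0.1576, 0.1256]
tcp_rot: [-0.0, -0.106, 0.994, -0.0]
wrist_force: [-1.9, 0.0, -0.3]
finger_gap: 0.0006
finger_force: 1.2
```

```bash
python3 s.py
```

```text
5.15 bank xy mm [-3.8 83.3] z 125.6 F [-1.9  0.4] -0.3
```

Call:
apply_moves(increments=[[[0,0,0,-0.05,0,0,-1],[0,0,0,-0.1,0,0,-1],[0,0,0,-0.1,0,0,-1]]])

```text
time: 5.4
tcp_pos: [0.5647, 0.1583, 0.1256]
tcp_rot: [-0.0, -0.106, 0.994, -0.0]
wrist_force: [-1.5, -0.9, -0.5]
finger_gap: 0.0006
finger_force: 0.8
```

```bash
python3 s.py
```

```text
5.4 bank xy mm [-0.7 83.3] z 125.6 F [-1.7 -0.6] -0.5
```

Call:
apply_moves(increments=[[[0,0,0,-0.05,0,0,-1],[0,0,0,-0.1,0,0,-1],[0,0,0,-0.1,0,0,-1]]])

```text
time: 5.65
tcp_pos: [0.5676, 0.1589, 0.1256]
tcp_rot: [-0.0, -0.106, 0.994, 0.0]
wrist_force: [-1.7, 0.1, -0.4]
finger_gap: 0.0006
finger_force: 0.8
```

```bash
python3 s.py
```

```text
5.65 bank xy mm [ 2.2 83.3] z 125.6 F [-1.7  0.5] -0.4
```

Call:
apply_moves(increments=[[[0,0,0,-0.05,0,0,-1],[0,0,0,-0.1,0,0,-1],[0,0,0,-0.1,0,0,-1]]])

```text
time: 5.9
tcp_pos: [0.5706, 0.1597, 0.1258]
tcp_rot: [-0.0, -0.106, 0.994, 0.0]
wrist_force: [-2.3, 0.4, -0.6]
finger_gap: 0.0002
finger_force: 0.9
```

```bash
python3 s.py
```

```text
5.9 bank xy mm [ 5.4 83.5] z 125.8 F [-2.2  0.9] -0.6
```

Call:
apply_moves(increments=[[[0,0,0,-0.05,0,0,-1],[0,0,0,-0.08,0,0,-1],[0,0,0,-0.08,0,0,-1]]])

```text
time: 6.15
tcp_pos: [0.573, 0.1602, 0.1258]
tcp_rot: [0.0, -0.106, 0.994, 0.0]
wrist_force: [-2.2, 1.0, -1.5]
finger_gap: 0.0004
finger_force: 1.0
```

```bash
python3 s.py
```

```text
6.15 bank xy mm [ 7.8 83.4] z 125.8 F [-1.9  1.4] -1.5
```

Call:
apply_moves(increments=[[[0,0,0,-0.05,0,0,-1],[0,0,0,-0.08,0,0,-1],[0,0,0,-0.08,0,0,-1]]])

```text
time: 6.4
tcp_pos: [0.5754, 0.1606, 0.1259]
tcp_rot: [0.0, -0.106, 0.994, 0.0]
wrist_force: [-2.2, -0.6, -0.7]
finger_gap: 0.0002
finger_force: 1.0
```

```bash
python3 s.py
```

```text
6.4 bank xy mm [10.3 83.3] z 125.9 F [-2.3 -0.1] -0.7
```

Call:
apply_moves(increments=[[[0,0,0,-0.04,0,0,-1],[0,0,0,-0.08,0,0,-1],[0,0,0,-0.08,0,0,-1]]])

```text
time: 6.65
tcp_pos: [0.5778, 0.1611, 0.1259]
tcp_rot: [0.0, -0.106, 0.994, 0.0]
wrist_force: [-2.8, -0.3, 0.2]
finger_gap: 0.0004
finger_force: 1.0
```

```bash
python3 s.py;python3 - <<'E'
from h import *
p,d=r.capture("side");cv2.imwrite("pics/b.png",cv2.resize(p[150:300,230:400],None,fx=4,fy=4))
E
```

```text
6.65 bank xy mm [12.7 83.3] z 125.9 F [-2.7  0.3] 0.2
```

View pics/b.png

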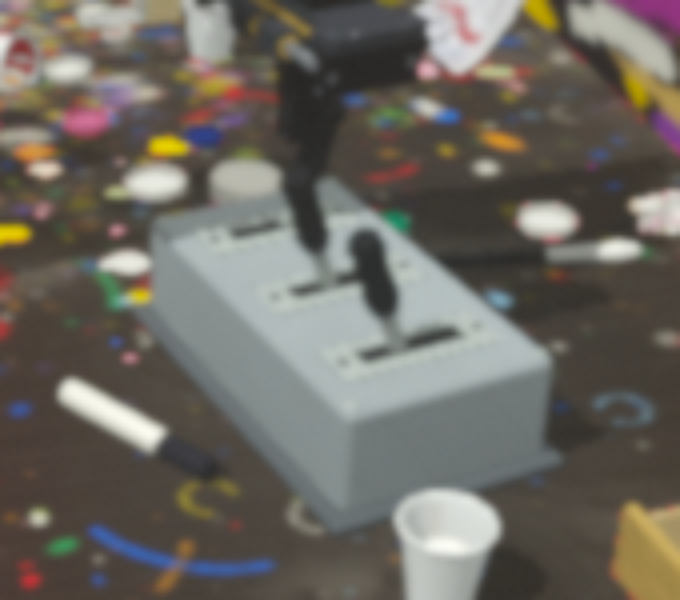

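The side crop shows the middle lever (310,220) and right lever (375,275) still leaning to the robot. The left lever is hidden behind the fingers, so I'll go on by feel.

Call:
apply_moves(increments=[[[0,0,0,-0.04,0,0,-1],[0,0,0,-0.07,0,0,-1],[0,0,0,-0.07,0,0,-1]]])

```text
time: 6.95
tcp_pos: [0.5798, 0.1615, 0.1259]
tcp_rot: [0.0, -0.106, 0.994, 0.0]
wrist_force: [-2.6, 0.1, -1.4]
finger_gap: 0.0004
finger_force: 0.9
```

```bash
python3 s.py
```

```text
6.95 bank xy mm [14.7 83.3] z 125.9 F [-2.5  0.6] -1.4
```

Call:
apply_moves(increments=[[[0,0,0,-0.04,0,0,-1],[0,0,0,-0.07,0,0,-1],[0,0,0,-0.07,0,0,-1]]])

```text
time: 7.2
tcp_pos: [0.5803, 0.1617, 0.1256]
tcp_rot: [-0.002, -0.106, 0.994, -0.0]
wrist_force: [-7.3, -0.3, 2.3]
finger_gap: 0.0005
finger_force: 3.7
```

```bash
python3 s.py
```

```text
7.2 bank xy mm [15.3 83.3] z 125.6 F [-7.2  1.2] 2.3
```

Left lever is home: it stopped hard at 7 N with TCP x = +15 mm. Now the middle lever.

Call:
apply_moves(increments=[[[0,0,0,0.3,0,0,-1],[0,0,0,1.2,0,0,-1],[0,0,0,2.2,0,0,-1],[0,0,0,3.1,0,0,-1],[0,0,0,3.1,-0.9,0,-1],[0,0,0,3.1,-1.9,0,-1],[0,0,0,3.1,-2.8,0,-1],[0,0,0,2.8,-2.8,0,-1],[0,0,0,2.5,-2.8,0,-1],[0,0,0,2.3,-2.8,0,-1],[0,0,0,2.3,-2.8,0,-1]]])

```text
time: 8.12
tcp_pos: [0.5331, 0.0661, 0.1261]
tcp_rot: [0.0, -0.107, 0.994, 0.0]
wrist_force: [-0.7, -0.3, 0.4]
finger_gap: 0.0
finger_force: 0.0
```

```bash
python3 s.py
```

```text
8.12 bank xy mm [-51.1  -0.1] z 126.1 F [-0.7 -0.1] 0.4
```

Call:
apply_moves(increments=[[[0,0,0,-0.06,0,0,-1],[0,0,0,-0.12,0,0,-1],[0,0,0,-0.18,0,0,-1],[0,0,0,-0.24,0,0,-1],[0,0,0,-0.24,0,0,-1]]])

```text
time: 8.53
tcp_pos: [0.539, 0.0674, 0.1258]
tcp_rot: [-0.0, -0.107, 0.994, 0.0]
wrist_force: [-1.7, 0.9, 2.3]
finger_gap: 0.0004
finger_force: 1.4
```

```bash
python3 s.py
```

```text
8.53 bank xy mm [-45.   -0.1] z 125.8 F [-1.4  1.2] 2.3
```

Call:
apply_moves(increments=[[[0,0,0,-0.05,0,0,-1],[0,0,0,-0.1,0,0,-1],[0,0,0,-0.1,0,0,-1]]])

```text
time: 8.78
tcp_pos: [0.5421, 0.0678, 0.1259]
tcp_rot: [0.0, -0.106, 0.994, 0.0]
wrist_force: [-3.8, 1.8, 2.3]
finger_gap: 0.0003
finger_force: 1.6
```

```bash
python3 s.py
```

```text
8.78 bank xy mm [-41.9  -0.4] z 125.9 F [-3.3  2.5] 2.3
```

Call:
apply_moves(increments=[[[0,0,0,-0.05,0,0,-1],[0,0,0,-0.08,0,0,-1],[0,0,0,-0.08,0,0,-1]]])

```text
time: 9.03
tcp_pos: [0.5445, 0.0681, 0.1259]
tcp_rot: [0.0, -0.106, 0.994, 0.0]
wrist_force: [-2.8, 3.1, 1.7]
finger_gap: 0.0002
finger_force: 1.7
```

```bash
python3 s.py
```

```text
9.03 bank xy mm [-39.5  -0.6] z 125.9 F [-2.   3.6] 1.7
```

Call:
apply_moves(increments=[[[0,0,0,-0.04,0.05,0,-1],[0,0,0,-0.08,0.05,0,-1],[0,0,0,-0.08,0.05,0,-1]]])

```text
time: 9.28
tcp_pos: [0.5467, 0.0694, 0.1259]
tcp_rot: [0.0, -0.106, 0.994, -0.0]
wrist_force: [-1.1, -1.5, 1.2]
finger_gap: 0.0006
finger_force: 1.3
```

```bash
python3 s.py
```

```text
9.28 bank xy mm [-37.    0.3] z 125.9 F [-1.4 -1.2] 1.2
```

Call:
apply_moves(increments=[[[0,0,0,-0.05,0,0,-1],[0,0,0,-0.1,0,0,-1],[0,0,0,-0.1,0,0,-1]]])

```text
time: 9.53
tcp_pos: [0.5498, 0.0703, 0.126]
tcp_rot: [0.0, -0.106, 0.994, -0.0]
wrist_force: [-1.1, -2.4, 2.4]
finger_gap: 0.0007
finger_force: 1.2
```

```bash
python3 s.py
```

```text
9.53 bank xy mm [-33.9   0.5] z 126.0 F [-1.6 -2.1] 2.4
```

Call:
apply_moves(increments=[[[0,0,0,-0.05,-0.02,0,-1],[0,0,0,-0.1,-0.02,0,-1],[0,0,0,-0.1,-0.02,0,-1]]])

```text
time: 9.78
tcp_pos: [0.5526, 0.0707, 0.1258]
tcp_rot: [0.0, -0.106, 0.994, 0.0]
wrist_force: [-1.2, -0.3, 2.0]
finger_gap: 0.0004
finger_force: 1.1
```

```bash
python3 s.py
```

```text
9.78 bank xy mm [-31.    0.3] z 125.8 F [-1.2 -0. ] 2.0
```

Call:
apply_moves(increments=[[[0,0,0,-0.05,0,0,-1],[0,0,0,-0.1,0,0,-1],[0,0,0,-0.15,0,0,-1],[0,0,0,-0.15,0,0,-1]]])

```text
time: 10.12
tcp_pos: [0.5571, 0.0717, 0.1259]
tcp_rot: [0.0, -0.106, 0.994, 0.0]
wrist_force: [-2.1, -1.6, 0.5]
finger_gap: 0.0003
finger_force: 1.0
```

```bash
python3 s.py
```

```text
10.12 bank xy mm [-26.5   0.3] z 125.9 F [-2.4 -1.1] 0.5
```

Middle lever is free. I'll carry it to about +6 mm, which is 9 mm short of the stop.

Call:
apply_moves(increments=[[[0,0,0,-0.12,0,0,-1],[0,0,0,-0.24,0,0,-1],[0,0,0,-0.36,0,0,-1],[0,0,0,-0.48,0,0,-1],[0,0,0,-0.6,0,0,-1],[0,0,0,-0.72,0,0,-1],[0,0,0,-0.84,0,0,-1],[0,0,0,-0.96,0,0,-1],[0,0,0,-1.06,0,0,-1],[0,0,0,-1.06,0,0,-1]]])

```text
time: 10.95
tcp_pos: [0.5881, 0.0784, 0.1254]
tcp_rot: [-0.0, -0.106, 0.994, 0.0]
wrist_force: [-1.0, -1.6, -0.7]
finger_gap: 0.0004
finger_force: 0.5
```

```bash
python3 s.py
```

```text
10.95 bank xy mm [5.2 0.3] z 125.4 F [-1.3 -1.4] -0.7
```

Call:
apply_moves(increments=[[[0,0,0,-0.05,0,0,-1],[0,0,0,-0.1,0,0,-1],[0,0,0,-0.15,0,0,-1],[0,0,0,-0.2,0,0,-1],[0,0,0,-0.2,0,0,-1]]])

```text
time: 11.37
tcp_pos: [0.5939, 0.0796, 0.1259]
tcp_rot: [0.0, -0.106, 0.994, 0.0]
wrist_force: [-1.8, -0.3, -0.7]
finger_gap: 0.0006
finger_force: 0.8
```

```bash
python3 s.py
```

```text
11.37 bank xy mm [11.2  0.2] z 125.9 F [-1.9  0.1] -0.7
```

Call:
apply_moves(increments=[[[0,0,0,-0.04,0,0,-1],[0,0,0,-0.08,0,0,-1],[0,0,0,-0.08,0,0,-1]]])

```text
time: 11.62
tcp_pos: [0.5962, 0.0801, 0.1259]
tcp_rot: [0.0, -0.106, 0.994, 0.0]
wrist_force: [-1.7, -0.6, -0.4]
finger_gap: 0.0003
finger_force: 0.9
```

```bash
python3 s.py
```

```text
11.62 bank xy mm [13.6  0.2] z 125.9 F [-1.8 -0.2] -0.4
```

Call:
apply_moves(increments=[[[0,0,0,-0.04,0,0,-1],[0,0,0,-0.07,0,0,-1],[0,0,0,-0.07,0,0,-1]]])

```text
time: 11.87
tcp_pos: [0.5979, 0.0805, 0.1258]
tcp_rot: [-0.0, -0.106, 0.994, -0.0]
wrist_force: [-2.9, -0.6, -0.1]
finger_gap: 0.0007
finger_force: 1.6
```

```bash
python3 s.py
```

```text
11.87 bank xy mm [15.3  0.2] z 125.8 F [-3.  0.] -0.1
```

Call:
apply_moves(increments=[[[0,0,0,-0.05,0,0,-1],[0,0,0,-0.05,0,0,-1]]])

```text
time: 12.03
tcp_pos: [0.5982, 0.0806, 0.1256]
tcp_rot: [-0.002, -0.106, 0.994, -0.0]
wrist_force: [-7.8, -2.7, 1.7]
finger_gap: 0.0002
finger_force: 4.0
```

```bash
python3 s.py
```

```text
12.03 bank xy mm [15.6  0.3] z 125.6 F [-8.2 -1. ] 1.7
```

Middle lever is home at 8 N. Now the right one.

Call:
apply_moves(increments=[[[0,0,0,0.3,0,0,-1],[0,0,0,1.2,0,0,-1],[0,0,0,2.2,0,0,-1],[0,0,0,3.1,0,0,-1],[0,0,0,3.1,-0.9,0,-1],[0,0,0,3.1,-1.9,0,-1],[0,0,0,3.1,-2.83,0,-1],[0,0,0,2.8,-2.83,0,-1],[0,0,0,2.5,-2.83,0,-1],[0,0,0,2.3,-2.83,0,-1],[0,0,0,2.2,-2.83,0,-1],[0,0,0,2.1,-2.83,0,-1],[0,0,0,2.0,-2.83,0,-1],[0,0,0,2.0,-2.83,0,-1]]])

```text
time: 13.2
tcp_pos: [0.5593, -0.0142, 0.1259]
tcp_rot: [0.0, -0.107, 0.994, -0.0]
wrist_force: [-1.2, -1.8, 1.6]
finger_gap: 0.0009
finger_force: 0.9
```

```bash
python3 s.py
```

```text
13.2 bank xy mm [-42.4 -84.1] z 125.9 F [-1.6 -1.5] 1.6
```

Call:
apply_moves(increments=[[[0,0,0,-0.05,0,0,-1],[0,0,0,-0.1,0,0,-1],[0,0,0,-0.12,0,0,-1],[0,0,0,-0.12,0,0,-1]]])

```text
time: 13.53
tcp_pos: [0.5623, -0.0138, 0.1257]
tcp_rot: [-0.0, -0.106, 0.994, 0.0]
wrist_force: [-2.7, -0.7, 1.3]
finger_gap: 0.0006
finger_force: 1.0
```

```bash
python3 s.py
```

```text
13.53 bank xy mm [-39.4 -84.3] z 125.7 F [-2.7 -0.2] 1.3
```

Call:
apply_moves(increments=[[[0,0,0,-0.05,0,0,-1],[0,0,0,-0.1,0,0,-1],[0,0,0,-0.13,0,0,-1],[0,0,0,-0.13,0,0,-1]]])

```text
time: 13.87
tcp_pos: [0.5664, -0.0132, 0.1259]
tcp_rot: [0.0, -0.106, 0.994, 0.0]
wrist_force: [-1.4, -0.3, 2.3]
finger_gap: 0.001
finger_force: 1.1
```

```bash
python3 s.py
```

```text
13.87 bank xy mm [-35.3 -84.7] z 125.9 F [-1.4 -0. ] 2.3
```

Call:
apply_moves(increments=[[[0,0,0,-0.05,0,0,-1],[0,0,0,-0.1,0,0,-1],[0,0,0,-0.13,0,0,-1],[0,0,0,-0.13,0,0,-1]]])

```text
time: 14.2
tcp_pos: [0.5703, -0.0124, 0.1259]
tcp_rot: [0.0, -0.106, 0.994, -0.0]
wrist_force: [-1.6, -0.4, 1.3]
finger_gap: 0.0003
finger_force: 1.1
```

```bash
python3 s.py
```

```text
14.2 bank xy mm [-31.3 -84.7] z 125.9 F [-1.6 -0.1] 1.3
```

Call:
apply_moves(increments=[[[0,0,0,-0.05,0,0,-1],[0,0,0,-0.1,0,0,-1],[0,0,0,-0.15,0,0,-1],[0,0,0,-0.15,0,0,-1]]])

```text
time: 14.53
tcp_pos: [0.5747, -0.0115, 0.1259]
tcp_rot: [0.0, -0.106, 0.994, -0.0]
wrist_force: [-1.5, 0.1, 1.4]
finger_gap: 0.0003
finger_force: 1.0
```

```bash
python3 s.py
```

```text
14.53 bank xy mm [-26.8 -84.7] z 125.9 F [-1.5  0.4] 1.4
```

Right lever is free too. I'll take it to about +10 mm.

Call:
apply_moves(increments=[[[0,0,0,-0.12,0,0,-1],[0,0,0,-0.24,0,0,-1],[0,0,0,-0.36,0,0,-1],[0,0,0,-0.48,0,0,-1],[0,0,0,-0.6,0,0,-1],[0,0,0,-0.72,0,0,-1],[0,0,0,-0.84,0,0,-1],[0,0,0,-0.96,0,0,-1],[0,0,0,-1.06,0,0,-1],[0,0,0,-1.12,0,0,-1],[0,0,0,-1.18,0,0,-1],[0,0,0,-1.24,0,0,-1],[0,0,0,-1.24,0,0,-1]]])

```text
time: 15.62
tcp_pos: [0.6109, -0.0034, 0.1257]
tcp_rot: [-0.0, -0.106, 0.994, 0.0]
wrist_force: [-1.4, -0.4, -0.6]
finger_gap: 0.0005
finger_force: 0.7
```

```bash
python3 s.py
```

```text
15.62 bank xy mm [ 10.3 -84.5] z 125.7 F [-1.5 -0.1] -0.6
```

Call:
apply_moves(increments=[[[0,0,0,-0.04,0,0,-1],[0,0,0,-0.08,0,0,-1],[0,0,0,-0.12,0,0,-1],[0,0,0,-0.12,0,0,-1]]])

```text
time: 15.95
tcp_pos: [0.6145, -0.0028, 0.1259]
tcp_rot: [0.0, -0.106, 0.994, 0.0]
wrist_force: [-1.6, -0.2, -0.8]
finger_gap: 0.0005
finger_force: 0.8
```

```bash
python3 s.py
```

```text
15.95 bank xy mm [ 13.9 -84.6] z 125.9 F [-1.6  0.1] -0.8
```

Call:
apply_moves(increments=[[[0,0,0,-0.04,0,0,-1],[0,0,0,-0.08,0,0,-1],[0,0,0,-0.08,0,0,-1]]])

```text
time: 16.2
tcp_pos: [0.6159, -0.0025, 0.1257]
tcp_rot: [-0.001, -0.106, 0.994, -0.0]
wrist_force: [-5.4, -0.8, 0.7]
finger_gap: 0.0005
finger_force: 2.5
```

```bash
python3 s.py
```

```text
16.2 bank xy mm [ 15.4 -84.7] z 125.7 F [-5.4  0.4] 0.7
```

Call:
apply_moves(increments=[[[0,0,0,-0.03,0,0,-1],[0,0,0,-0.03,0,0,-1]]])

```text
time: 16.37
tcp_pos: [0.6161, -0.0024, 0.1256]
tcp_rot: [-0.002, -0.106, 0.994, -0.0]
wrist_force: [-7.9, -0.5, 2.0]
finger_gap: 0.0007
finger_force: 3.9
```

Call:
apply_moves(increments=[[[0,0,0,0.3,0,0,-1],[0,0,0,1.2,0,0,-1],[0,0,0,2.2,0,0,-1],[0,0,0,3.2,0,0,-1],[0,0,0,4.0,0,-1,-1],[0,0,0,4.0,0,-2,-1],[0,0,0,4.0,0,-3,-1],[0,0,0,4.0,0,-4,-1],[0,0,0,4.0,0,-5,-1],[0,0,0,4.0,0,-5,-1],[0,0,0,4.0,0,-5,-1]]])

```text
time: 17.28
tcp_pos: [0.502, -0.0279, 0.2789]
tcp_rot: [0.004, -0.106, 0.994, -0.001]
wrist_force: [-0.2, -0.6, -0.0]
finger_gap: 0.0005
finger_force: 0.0
```

```bash
python3 s.py; python3 - <<'E'
from h import *
p,d=r.capture("side");cv2.imwrite("pics/c.png",cv2.resize(p[150:320,220:400],None,fx=3.5,fy=3.5))
P=cloud("side",d);z=P[...,2];g=p.max(2)
b=np.zeros(d.shape,bool);b[170:282,262:372]=1;b&=(z>.1)&(z<.185)&(g<70)
a=np.radians(12.2);c,s=np.cos(a),np.sin(a);M=np.array([[c,s],[-s,c]])
k,l,st,ce=cv2.connectedComponentsWithStats(b.astype(np.uint8))
for i in range(1,k):
    if st[i,4]>20:
        w=P[l==i];q=(w[:,:2]-[.583,.077])@M.T;f=np.polyfit(w[:,2],q[:,0],1);print(st[i,4],np.round(np.median(q,0),3),"lean",np.arctan(f[0]).round(2))
E
```

```text
17.28 bank xy mm [-101.3  -85.4] z 278.9 F [-0.3 -0.6] -0.0
160 [0.029 0.079] lean 0.33
155 [ 0.029 -0.007] lean 0.34
179 [ 0.029 -0.091] lean 0.31
```

View pics/c.png

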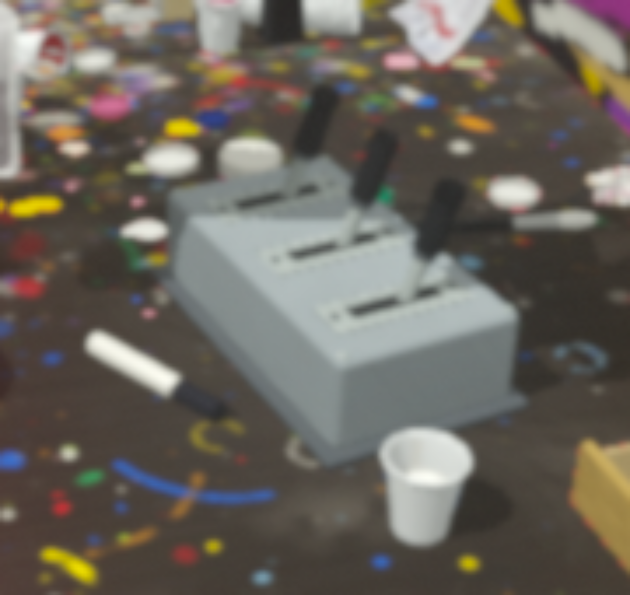

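All three levers, at (315,120), (375,165) and (440,220), lean away at about 0.33 rad. The cup (425,485) and marker (155,370) haven't moved.

```bash
python3 -c "
from station import r
print(r.job_done())"
```

```text
the job is handed in; nothing more can be done
None
```

All three levers were thrown home against their stops, left then middle then right, with pushes of about 8 N at most; the cup and marker still stand where they were, the jar was never approached, and the job was handed in after about 17 s.

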